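# Hook a vial tray out of a covered sampler bay

### The job

Take the hook from its stand, reach under the clear cover, drop the hook's blade behind the front wall of the blue vial tray and gently drag the tray forward until it has pushed the sprung yellow stop bar fully home; keep a light steady pull on it there for half a second (go by feel, never above 20 N). Then lift the hook out, leaving the tray resting against the bar, put the hook back on its stand as it was and let go. Move the blue tray with the hook only, and leave the grey tray, the bottle, the cup and the bay's cover alone.

Things in the scene. Friction and masses are not known exactly. Their poses are not given: they have to be found in the camera images.
- hook: Drag hook, 140 g. Orange handle 80 x 18 x 26 mm (x, y, z), gripped across the 18 mm. Origin = grip point, mid width and height of the handle, which spans x -55 to +25 mm. +x runs from handle to blade, z up. An 8 mm steel rod leaves the handle at x 20, rises to z +22 mm at x 42 and runs level to the blade (see hook_tip).
- hook_tip (a point): Middle of the blade's lower edge, at (170, 0, -16) mm in the hook's frame. The blade is a steel plate standing across x, centred at x 170 mm, 5 mm thick, 30 mm wide (y), from z +26 down to z -16 mm. With the hook's origin 11 mm below the tray's rim height the blade reaches 27 mm below the rim and the pull passes nearly through the grip.
- stand: Fixed hook stand. Origin on the table, +x the way the resting hook points. Rear support x -55 to -40 mm: seat 47 mm high under the handle, lugs to 61 mm, 3.5 mm play each side. Front fork x 100 to 115 mm: seat 78 mm high under the rod, lugs to 92 mm, 4.5 mm play each side. Resting hook: origin 60 mm above the table on the centreline, within 5 mm of the stand's origin, x axes parallel.
- bay: Fixed two-lane bay. Origin on the table under the clear cover's front edge, on the centreline; +x into the bay. Floor top 12 mm high, x -70 to 312 mm, 262 wide. Lane walls 5 mm thick, 20 mm above the floor at y 0 and +-128.5; lane centres y = +-64 mm. Clear cover from x 0 to 312 mm, underside 135, top 140 mm above the table; clear sides and back, front open.
- stop: Rails of the yellow stop bar (12 x 250 x 16 mm; across both lanes, on the bay floor, top 28 mm above the table). Origin mid-bay on the floor, axes as the bay's. The bar's clamped place is NOT in this pose: its rear face, met by the tray, lies anywhere from x -17 to +17 mm. The bar gives 4 mm toward -x on a spring (0.6 N/mm, 2.4 N), then it is home on a rigid end.
- tray: Blue tray with vial rack, in either lane, its x axis nearly along the bay's; slides on the bay floor, 0.38 to 0.77 kg, drags with 1 to 6 N. 160 x 115 x 45 mm. Origin: lower edge of the front face, mid width, 12 mm above the table; the tray extends to x +160. Front wall x 0 to 4 mm, rim at 45 mm. Behind it a pocket, x 4 to 39, 107 mm wide, floor at 4 mm; then the rack, vials to 52 mm.
- grey_tray: The same tray in grey with white caps, in the other lane; to be left alone. Origin and axes as the blue one.
- bottle: Loose amber bottle, 64 mm across, 130 mm high, on the table; to be left alone. Origin at the centre of its underside.
- cup: Loose white cup, 66 mm across, 70 mm high, on the table; to be left alone. Origin at the centre of its underside.
There are look-alikes about, which are no part of the job. Leave any orange look-alike of the stand alone.

How it is judged (in metres and radians):
On the way, in this order (a step that is already met when the one before it is completed fails the run):
1. the hook's blade is down in the pocket behind the blue tray's front wall, its lower edge at least 10 mm below the rim (x of hook_tip in the frame of tray between 0.003 and 0.04 m and z of hook_tip in the frame of tray below 0.035 m and y of hook_tip in the frame of tray between -0.054 and 0.054 m), for 0.1 s.
2. the hook pulls the blue tray against the stop bar, which is home on its rigid end (over 3 N on the bar), for 0.3 s (contact force between tray and stop above 3 N and contact force between hook and tray above 3 N), for 0.3 s.
At the end, for the whole second after the job is handed in: The blue tray lies flat on the bay floor at rest, still touching the sprung stop bar (over 0.1 N); the hook is back on both supports of its stand, released and at rest, within 20 mm along the stand of the stand's origin, upright and parallel to the stand within 0.15 rad (contact force between tray and stop above 0.1 N and x of tray in the frame of stop between -0.023 and 0.019 m and angle between tray's own z axis and vertical below 0.05 rad and height (world z) of tray below 0.018 m and linear speed of each of tray, hook below 0.01 m/s and distance between hook and stand below 0.068 m and z of hook in the frame of stand above 0.055 m and x of hook in the frame of stand between -0.02 and 0.02 m and angle between the x axis of hook and the x axis of stand, either way round below 0.15 rad and angle between hook's own z axis and vertical below 0.15 rad).
It fails at once if more than 20 N between hook and blue tray, or between blue tray and stop bar (contact force between hook and tray above 20 N or contact force between tray and stop above 20 N).
It fails at once if the robot itself touches the blue tray (contact force between any of the arm, the fingers and tray above 0.5 N).
It fails at once if the bay with its cover is hit with more than 15 N by hook or robot (contact force between any of hook, the arm, the fingers and bay above 15 N).
It fails at once if the grey tray is moved more than 10 mm (distance of grey_tray from where it was at the start of the episode above 0.01 m).
It fails at once if the bottle or the cup is moved more than 20 mm (distance of any of bottle, cup from where it was at the start of the episode above 0.02 m).
It also fails if it takes over 67 s, if anything falls off the work surface, if the arm or the gripper's body presses on something with over 40 N, if the wrist force passes 120 N, or if a joint passes its speed limit or range.

### The arm

A 6-joint arm with a two-finger parallel gripper is mounted at the origin on the work surface. World frame = base frame: x ahead of the robot, y to its left, z up, the work surface at z = 0. Lengths are in mm, angles in rad, forces in N, time in s.
With the tool pointing down it reaches from about 300 to 875 mm from the base axis. Payload 6.4 kg.
Tool frame: the origin (TCP) lies on the front face of the gripper's body, between the roots of the fingers; the fingertips stand 64 mm ahead of it and the grasp point (between the pads) lies 45 mm ahead of it; z points along the fingers, y is the line along which they close (so a half turn about z gives the same grasp; the last joint's range is limited). The gripper opens to 88 mm and grips with 3 to 60 N. Pads are 18 mm wide; open, the fingers measure 123 mm over their backs; the gripper's body (75 mm by 187 mm) begins 45 mm behind the grasp point.
Start: joints at [-1.432, 0.181, 1.607, -0, 1.354, -0.206], TCP at [194.371, -541.167, 302.714] pointing down, gripper open.
Joint ranges: [-2.99, 2.99], [-0.89, 2.07], [0.3, 2.58], [-1.14, 4.28], [0, 2.63], [-3.12, 3.12]. Speed limits (rad/s): [2.57, 2.57, 3.01, 3.14, 3.14, 3.14].

### API

Orientations are given as [roll, pitch, yaw] about the fixed x, y, z axes, in that order (R = Rz(yaw) Ry(pitch) Rx(roll)).
In Python, from plant import telemetry, optics, job_done gives the robot as it stands.
- The arm moves only by the tool send_rows, never from a script. Its argument "rows" is a list of rows, each a list of 3 entries, a list of its own where there are three numbers: the opening, from 0 (shut) to 1 (fully open), then the shift along the tool's x, y, z in mm, then the turn, a rotation vector about the tool's x, y, z in degrees. In form: [[fingers, [x, y, z], [rx, ry, rz]], ...]. A call has 1 to 20 rows; each row shifts and turns the commanded pose from where the row before left it, along the tool's axes as they then stand; what a row does not reach is not made up. A row lasts 1/12 s, in which the tool goes at most 41.7 mm and 7.16 degrees, less where a joint would pass 70% of its speed; a pose out of reach is approached as far as the arm can. A call is refused whole if a number of a shift passes 41.7 or a number of a turn 7.16, either way. A call with a gripper value outside its range is refused whole. The fingers move at their own pace and stop on an object; "grip_force" is the grip in N (left out, the last holds). Time passes only in rows, so rows that do not move let the fingers close. It gives the time, the measured TCP pose, the force, the opening and the grip force at its end, in the units of the state.
- telemetry.get_obs(): the state, without advancing time (a new reading comes with each control period).
- optics.get_image(name): name is "scene" or "top" or "wrist"; returns (picture, depth): 420x560x3 uint8, red, green, blue; 420x560 float32, mm along the optical axis (not along the pixel's ray), 0 where there is no reading.
- optics.calibration(name): a dict with "mtx" (3x3 intrinsics, pixels), "world_to_cam" (4x4, takes a point from world to camera coordinates); the wrist camera has in their place "mount" (4x4, takes a point from camera to tool coordinates, whose origin is the TCP and whose axes are the flange's). Camera axes: x right, y down, z forward; pixel columns grow to the right and rows downward; lengths in mm; the calibration is good to about 2 mm. The wrist camera is an equidistant fisheye: a pixel r from the principal point sees the ray r / f radians off the axis. A picture is of the moment at which its call begins: read the wrist's pose just before it. calibration takes no time and is no camera call.
- job_done(): hands the job in; it is judged then, once.
The state is a dict: "time": time; "q": joint angles; "joint_vel": joint speeds; "joint_torque": joint torques, N m; "tool_pos": TCP position; "ee_rot": TCP orientation; "force": force on the tool from outside, world axes, zero at the start; "wrist_torque": the same for the moment, N m; "width": finger opening in mm; "grasp_force": force on a finger pad.
Only numpy, scipy, OpenCV 4.12 (cv2) and the standard library are available. Lean on these libraries where they do the work, as an engineer would, in place of code of your own. Each camera call takes 0.05 s, during which the arm holds its last target. There are 200 camera calls.

## Working session

There is one attempt and no reset: what is moved stays moved. The work goes in short steps, Python scripts to look and compute and a tool call to move; the robot and the scene stay as the last step left them, time stands still between calls to the robot, and variables do not carry over. Pictures are saved under pics/ and viewed, at most 10 in all, crops included, and the job is handed in when it is done.

Besides the shell and the picture viewer there is one more tool, called as name(argument=value, ...) on one line, values as JSON. send_rows: Moves the arm, as the interface text tells. Its arguments: {"type":"object","properties":{"rows":{"type":"array"},"grip_force":{"type":"number"}},"required":["rows"]}

```bash
ls; mkdir -p pics; python3 - <<'E'
from plant import telemetry, optics
import cv2, numpy as np
o=telemetry.get_obs(); print(o)
for n in ("scene","top"):
    p,d=optics.get_image(n); np.savez(f'pics/{n}.npz',p=p,d=d)
    cv2.imwrite(f'pics/{n}0.png',p[:,:,::-1]); c=optics.calibration(n); print(n,c, (d>0).mean())
print(optics.calibration("wrist"))
E
```

```text
pics
{'time': 0.0, 'q': array([-1.43229094e+00,  1.81517812e-01,  1.60798324e+00, -3.11595837e-05,
        1.35380248e+00, -2.06286887e-01]), 'joint_vel': array([-1.01654539e-03, -3.67219722e-04,  1.32613202e-03,  9.52059286e-05,
       -8.00636748e-04, -3.38689969e-04]), 'joint_torque': array([ 2.22692543e-03, -4.33859682e+01, -3.41849220e+01,  7.05007673e-02,
        3.86403466e-02, -1.39002145e-04]), 'tool_pos': array([ 194.30763213, -540.72694479,  301.83507551]), 'ee_rot': array([-3.13991181e+00, -3.20662747e-04,  3.44798737e-01]), 'force': array([ 0.50297333, -0.23131118, -0.65933064]), 'wrist_torque': array([ 0.03113633,  0.06158204, -0.00200148]), 'grasp_force': 0.0, 'width': 87.95522377356816}
scene {'mtx': array([[456.08239912,   0.        , 288.19503813],
       [  0.        , 456.08239912, 208.18660697],
       [  0.        ,   0.        ,   1.        ]]), 'world_to_cam': array([[ 4.33536207e-01,  9.01055245e-01, -1.20748719e-02,
        -1.75214972e+02],
       [ 7.14078767e-01, -3.51685569e-01, -6.05317086e-01,
        -3.23679144e+02],
       [-5.49670694e-01,  2.53804
[... 515 characters left out ...]
   [ 6.60947879e-02,  9.43852356e-03, -9.97768707e-01,
         1.10241703e+03],
       [ 0.00000000e+00,  0.00000000e+00,  0.00000000e+00,
         1.00000000e+00]])} 0.9959948979591837
{'mtx': array([[325.1922621 ,   0.        , 281.9306709 ],
       [  0.        , 325.1922621 , 207.90113529],
       [  0.        ,   0.        ,   1.        ]]), 'mount': array([[-2.27278756e-03, -9.51476196e-01, -3.07713962e-01,
         8.01363393e+01],
       [ 9.99997406e-01, -2.20868804e-03, -5.56580415e-04,
        -9.73557545e-01],
       [-1.50071131e-04, -3.07714429e-01,  9.51478748e-01,
        -8.28760728e+01],
       [ 0.00000000e+00,  0.00000000e+00,  0.00000000e+00,
         1.00000000e+00]])}
```

View pics/scene0.png

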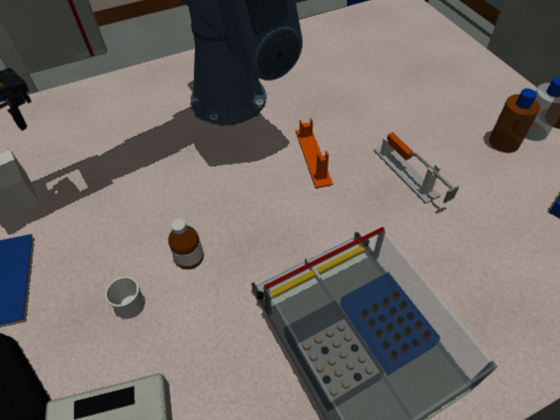

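View pics/top0.png

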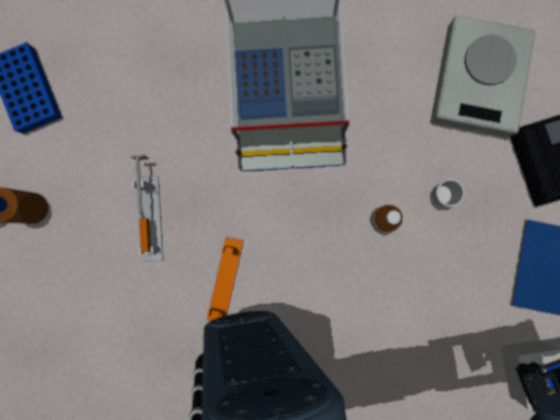

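The hook rests on the grey stand (top ~(145,235) handle, blade ~(140,157)); the orange stand at (226,280) is the decoy. The blue tray is in the left lane (260,82), the red strip is the cover's front edge (290,126), and the yellow bar is at (290,151).

```bash
cat > h.py <<'E'
import numpy as np, cv2
from plant import telemetry, optics
def world(n,d,mask):
    c=optics.calibration(n); K=c['mtx']; T=np.linalg.inv(c['world_to_cam'])
    v,u=np.nonzero(mask&(d>0)); z=d[v,u]
    P=np.c_[(u-K[0,2])/K[0,0]*z,(v-K[1,2])/K[1,1]*z,z]
    return P@T[:3,:3].T+T[:3,3],u,v
def ray(n,u,v,z):
    c=optics.calibration(n); K=c['mtx']; T=np.linalg.inv(c['world_to_cam'])
    r=T[:3,:3]@[(u-K[0,2])/K[0,0],(v-K[1,2])/K[1,1],1]; return T[:3,3]+r*(z-T[2,3])/r[2]
def hsv(p): return cv2.cvtColor(p,cv2.COLOR_RGB2HSV).astype(int)
def pct(P): return np.percentile(P,[1,50,99],axis=0).round(1).tolist()
def axis(P):
    c=P.mean(0); w,V=np.linalg.eigh(np.cov((P-c)[:,:2].T)); a=V[:,1]; return c.round(1),np.degrees(np.arctan2(a[1],a[0])).round(2),a
E
python3 - <<'E'
from h import *
for n in ("scene","top"):
    f=np.load(f'pics/{n}.npz'); p,d=f['p'],f['d']; H=hsv(p)
    W=np.zeros(d.shape+(3,)); P,u,v=world(n,d,d>0); W[v,u]=P
    X,Y,Z=W[...,0],W[...,1],W[...,2]; h,s,val=[H[...,i] for i in range(3)]
    m={'handle':(h>4)&(h<14)&(s>180)&(val>90)&(Y>200)&(Y<350)&(Z>45),
     'blue':(h>100)&(h<125)&(s>100)&(Y>-80)&(Y<130)&(X>450),
     'yellow':(h>20)&(h<32)&(s>140)&(X>400),
     'red':((h<5)|(h>174))&(s>150)&(X>400)&(Y<150)&(Y>-200),
     'steel_rod':(X>430)&(X<640)&(Y>200)&(Y<340)&(Z>70)&(Z<110)&(s<80)}
    for k,M in m.items():
        M=cv2.morphologyEx(M.astype(np.uint8),cv2.MORPH_OPEN,np.ones((2,2)))>0
        P,u,v=world(n,d,M)
        if len(P)>5: print(n,k,len(P),u.min(),u.max(),v.min(),v.max(),pct(P),axis(P)[:2])
E
```

```text
scene handle 146 390 412 134 154 [[398.0, 284.9, 68.6], [435.8, 294.4, 71.9], [474.4, 303.9, 75.2]] (array([436.3, 294.3,  72. ]), np.float64(-175.15))
scene blue 4204 341 440 274 375 [[759.2, -70.2, 136.4], [835.0, -17.9, 139.4], [907.1, 42.3, 142.3]] (array([834.2, -16.9, 139.4]), np.float64(-179.61))
scene yellow 657 264 365 247 299 [[685.2, -173.1, 135.9], [697.0, -74.0, 139.4], [707.7, 22.6, 142.1]] (array([696.7, -77.8, 138.7]), np.float64(92.98))
scene red 469 266 384 229 289 [[667.7, -175.9, 137.0], [677.2, -57.8, 140.2], [686.9, 78.0, 142.9]] (array([677.3, -54.1, 140.1]), np.float64(93.29))
scene steel_rod 334 412 459 154 196 [[481.9, 291.4, -2.0], [557.5, 304.1, 83.1], [619.9, 387.8, 91.9]] (array([562.7, 307.8,  77.7]), np.float64(-178.61))
top blue 2377 237 286 50 119 [[691.5, -38.7, 134.8], [756.6, 12.7, 138.9], [843.6, 66.4, 143.1]] (array([761.3,  13.1, 138.9]), np.float64(-176.25))
top yellow 422 241 343 147 156 [[626.0, -176.0, 14.0], [636.0, -58.7, 26.4], [646.9, 68.9, 40.0]] (array([636.2, -54.6,  26. ]), np.float64(93.2))
top red 314 234 348 122 131 [[664.0, -176.2, 115.9], [672.4, -53.1, 139.4], [681.4, 74.2, 143.7]] (array([672.4, -52.6, 138.1]), np.float64(93.31))
top steel_rod 321 132 146 156 217 [[476.5, 290.1, -4.0], [550.2, 302.6, 81.5], [617.4, 333.9, 92.0]] (array([553.5, 305.1,  69.3]), np.float64(-175.28))
```

```bash
cat >> h.py <<'E'
from scipy.spatial.transform import Rotation as Ro
def go(p,ypr=None,rot=None):
    """tool-frame shift to TCP world p, and turn to yaw (tool down)"""
    o=telemetry.get_obs(); R=Ro.from_euler('xyz',o['ee_rot'])
    s=R.inv().apply(np.array(p)-o['tool_pos']); print('pos',o['tool_pos'].round(1),'rot',o['ee_rot'].round(4),'t',round(o['time'],2),'F',o['force'].round(2))
    print('shift',s.round(1))
    if ypr is not None: print('turn deg',np.degrees((R.inv()*Ro.from_euler('xyz',[np.pi,0,ypr])).as_rotvec()).round(2))
E
python3 - <<'E'
from h import *
f=np.load('pics/top.npz'); p,d=f['p'],f['d']; H=hsv(p)
print(H[225:255:6,143:147].tolist())
h,s,val=[H[...,i] for i in range(3)]
for n in ('top','scene'):
    f=np.load(f'pics/{n}.npz'); p,d=f['p'],f['d']; H=hsv(p); h,s,val=[H[...,i] for i in range(3)]
    M=((h>100)&(h<125)&(s>100)).astype(np.uint8)
    M[:, :225]=0; M[:40]=0
    if n=='scene': M[:,450:]=0; M[:260]=0
    c=max(cv2.findContours(cv2.morphologyEx(M,cv2.MORPH_CLOSE,np.ones((7,7))),0,2)[0],key=cv2.contourArea)
    q=cv2.approxPolyDP(cv2.convexHull(c),5,True)[:,0]
    print(n,[(tuple(a.tolist()),ray(n,*a,57).round(0).tolist(),ray(n,*a,12).round(0).tolist()[:2]) for a in q])
f=np.load('pics/top.npz'); p,d=f['p'],f['d']; H=hsv(p); h,s,val=[H[...,i] for i in range(3)]
M=(h<16)&(s>150); M[:,:130]=0;M[:,160:]=0; M[:210]=0;M[270:]=0
P,u,v=world('top',d,M); P=P[P[:,2]>60]; print('handle',len(P),pct(P),axis(P)[:2])
# rod
P,u,v=world('top',d,d>0); k=(P[:,0]>480)&(P[:,0]<612)&(P[:,1]>270)&(P[:,1]<340)&(P[:,2]>76)&(P[:,2]<95); print('rod',k.sum(),axis(P[k])[:2],pct(P[k]))
P,u,v=world('top',d,d>0); k=(P[:,0]>380)&(P[:,0]<640)&(P[:,1]>260)&(P[:,1]<345)&(P[:,2]>8)&(P[:,2]<25); print('base?',k.sum(),axis(P[k])[:2],pct(P[k]))
print('cam',np.linalg.inv(optics.calibration('top')['world_to_cam'])[:3,3])
go([451,294,302],0.085)
E
```

```text
[[[16, 247, 154], [15, 237, 155], [14, 232, 144], [15, 255, 113]], [[15, 240, 155], [15, 235, 154], [16, 252, 146], [15, 247, 125]], [[15, 247, 154], [15, 239, 156], [14, 228, 153], [15, 240, 137]], [[15, 237, 154], [15, 243, 155], [15, 248, 152], [15, 242, 140]], [[16, 253, 153], [15, 235, 155], [15, 240, 153], [14, 228, 149]]]
top [((225, 318), [239.0, 103.0, 57.0], [230.0, 110.0]), ((272, 315), [246.0, -7.0, 57.0], [238.0, -5.0]), ((340, 396), [62.0, -164.0, 57.0], [46.0, -168.0]), ((343, 419), [10.0, -170.0, 57.0], [-7.0, -175.0]), ((225, 419), [9.0, 101.0, 57.0], [-8.0, 108.0])]
scene [((386, 273), [720.0, 69.0, 57.0], [702.0, 89.0]), ((439, 337), [877.0, 83.0, 57.0], [867.0, 104.0]), ((388, 374), [892.0, -39.0, 57.0], [884.0, -24.0]), ((340, 304), [739.0, -48.0, 57.0], [722.0, -35.0])]
handle 234 [[397.2, 282.6, 60.8], [434.5, 291.3, 70.9], [471.1, 302.6, 75.4]] (array([434.6, 291.8,  70.4]), np.float64(-175.41))
rod 260 (array([547.5, 302.6,  83.5]), np.float64(-175.38)) [[483.2, 290.3, 76.4], [549.4, 302.6, 83.3], [610.4, 315.7, 92.6]]
base? 265 (array([487.7, 291.2,  10.3]), np.float64(-173.12)) [[382.1, 272.4, 8.0], [494.0, 289.7, 9.2], [576.2, 319.3, 24.1]]
cam [ 433.7162874   -57.47923441 1133.06910703]
pos [ 194.3 -540.8  301.9] rot [-3.1401e+00 -3.0000e-04  3.4480e-01] t 0.1 F [ 0.16  0.41 -0.58]
shift [ 523.8 -698.9    1.1]
turn deg [-0.09 -0.   14.89]
```

send_rows(rows=[[1, [30, 0, 0], [0, 0, 5]], [1, [30, 0, 0], [0, 0, 5]], [1, [30, -10, 0], [0, 0, 5]], [1, [11.5, -30, 0], [0, 0, 0]], [1, [11.5, -38, 0], [0, 0, 0]], [1, [11.5, -39, 0], [0, 0, 0]], [1, [11.5, -39, 0], [0, 0, 0]], [1, [11.5, -39, 0], [0, 0, 0]], [1, [11.5, -39, 0], [0, 0, 0]], [1, [11.5, -39, 0], [0, 0, 0]], [1, [11.5, -39, 0], [0, 0, 0]], [1, [11.5, -39, 0], [0, 0, 0]], [1, [11.5, -39, 0], [0, 0, 0]], [1, [11.5, -39, 0], [0, 0, 0]], [1, [11.5, -39, 0], [0, 0, 0]], [1, [11.5, -39, 0], [0, 0, 0]], [1, [11.5, -39, 0], [0, 0, 0]], [1, [11.5, -39, 0], [0, 0, 0]], [1, [11.5, -39, 0], [0, 0, 0]], [1, [11.5, -30, 0], [0, 0, 0]]])

```text
time: 1.77
tool_pos: [420.4, 152.5, 302.6]
ee_rot: [-3.141, 0.0, 0.085]
force: [0.9, -0.2, 0.6]
width: 87.9
grasp_force: 0.0
```

```bash
python3 - <<'E'
from h import *
go([450,294,200],0.081)
E
```

```text
pos [420.4 152.5 302.6] rot [-3.1411  0.      0.0845] t 1.77 F [ 0.88 -0.17  0.57]
shift [  41.5 -138.4  102.7]
turn deg [-0.03  0.    0.2 ]
```

send_rows(rows=[[1, [8, -28, 10], [0, 0, 0.2]], [1, [8, -28, 20], [0, 0, 0]], [1, [9, -28, 20], [0, 0, 0]], [1, [8, -28, 26], [0, 0, 0]], [1, [8, -26, 26], [0, 0, 0]], [1, [0, 0, 0], [0, 0, 0]], [1, [0, 0, 0], [0, 0, 0]]])

```text
time: 2.35
tool_pos: [449.1, 290.8, 198.1]
ee_rot: [3.14, 0.006, 0.082]
force: [0.2, 0.0, -0.3]
width: 88.1
grasp_force: 0.0
```

```bash
python3 - <<'E'
from h import *
go([450,294,105],0.081)
o=telemetry.get_obs()
p,d=optics.get_image('wrist'); np.savez('pics/w1.npz',p=p,d=d); cv2.imwrite('pics/w1.png',p[:,:,::-1])
H=hsv(p); h,s=H[...,0],H[...,1]
c=optics.calibration('wrist'); K=c['mtx']
M=((h<18)&(s>150)&(d>0)); v,u=np.nonzero(M); z=d[v,u]
x=u-K[0,2];y=v-K[1,2]; r=np.hypot(x,y)+1e-9; t=r/K[0,0]
P=np.c_[x/r*np.tan(t)*z,y/r*np.tan(t)*z,z]
Pt=P@c['mount'][:3,:3].T+c['mount'][:3,3]
W=Ro.from_euler('xyz',o['ee_rot']).apply(Pt)+o['tool_pos']
k=(W[:,2]>68)&(W[:,2]<80)&(W[:,1]>230); print(k.sum(),pct(W[k]),axis(W[k])[:2]); print('tool',pct(Pt[k]))
E
```

```text
pos [449.1 290.8 198.1] rot [3.1398 0.0056 0.0819] t 2.35 F [ 0.18  0.04 -0.25]
shift [ 1.6 -3.3 93.1]
turn deg [0.1  0.32 0.05]
2542 [[394.3, 287.2, 71.5], [437.1, 297.4, 73.8], [472.1, 307.6, 75.2]] (array([435.9, 297.5,  73.7]), np.float64(-175.51))
tool [[-53.6, -16.5, 122.9], [-10.9, -7.9, 124.4], [24.4, 0.3, 126.6]]
```

View pics/w1.png

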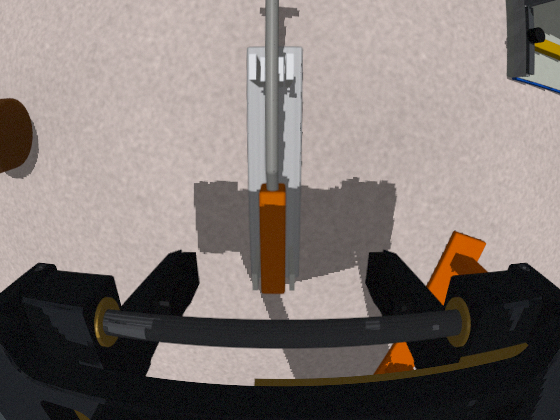

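send_rows(rows=[[1, [1.5, -6.5, 20], [0, 0, 0]], [1, [0, 0, 24], [0, 0, 0]], [1, [0, 0, 24], [0, 0, 0]], [1, [0, 0, 15], [0, 0, 0]], [1, [0, 0, 10], [0, 0, 0]], [1, [0, 0, 0], [0, 0, 0]], [1, [0, 0, 0], [0, 0, 0]]])

```text
time: 2.98
tool_pos: [452.6, 296.5, 109.1]
ee_rot: [-3.141, -0.002, 0.079]
force: [0.7, 0.5, 0.8]
width: 87.8
grasp_force: 0.0
```

```bash
python3 - <<'E'
from h import *
go([451,297.5,105],0.081)
o=telemetry.get_obs()
p,d=optics.get_image('wrist'); H=hsv(p); h,s=H[...,0],H[...,1]
c=optics.calibration('wrist'); K=c['mtx']
M=((h<18)&(s>150)&(d>0)); v,u=np.nonzero(M); z=d[v,u]
x=u-K[0,2];y=v-K[1,2]; r=np.hypot(x,y)+1e-9; t=r/K[0,0]
Pt=np.c_[x/r*np.tan(t)*z,y/r*np.tan(t)*z,z]@c['mount'][:3,:3].T+c['mount'][:3,3]
k=(abs(Pt[:,1])<40)&(Pt[:,2]<60); print('tool',k.sum(),pct(Pt[k]))
E
```

```text
pos [452.6 296.5 109.1] rot [-3.1412e+00 -1.6000e-03  7.8600e-02] t 2.98 F [0.71 0.54 0.8 ]
shift [-1.5 -1.1  4.1]
turn deg [-0.02 -0.09 -0.14]
tool 4025 [[-50.2, -10.9, -17.0], [2.5, -2.2, 35.3], [20.1, 6.4, 55.1]]
```

send_rows(rows=[[1, [-2.5, -2, 4], [0, 0, 0]], [1, [0, 0, 0], [0, 0, 0]], [0.3, [0, 0, 0], [0, 0, 0]], [0.1, [0, 0, 0], [0, 0, 0]], [0, [0, 0, 0], [0, 0, 0]], [0, [0, 0, 0], [0, 0, 0]], [0, [0, 0, 0], [0, 0, 0]], [0, [0, 0, 0], [0, 0, 0]], [0, [0, 0, 0], [0, 0, 0]], [0, [0, 0, 0], [0, 0, 0]]], grip_force=35)

```text
time: 3.87
tool_pos: [449.1, 298.8, 103.7]
ee_rot: [3.142, 0.0, 0.079]
force: [-0.5, 0.5, 0.1]
width: 37.1
grasp_force: 0.0
```

```bash
python3 - <<'E'
from h import *
go([450,297.5,105],0.081); print(telemetry.get_obs()['width'],telemetry.get_obs()['wrist_torque'])
E
```

```text
pos [449.1 298.8 103.7] rot [3.1416e+00 1.0000e-04 7.9500e-02] t 3.87 F [-0.49  0.46  0.12]
shift [ 0.8  1.3 -1.3]
turn deg [ 0.    0.   -0.09]
37.062999955646845 [ 0.0152632   0.02133885 -0.00367086]
```

Fingers still closing.

send_rows(rows=[[0, [0, 0, 0], [0, 0, 0]], [0, [0, 0, 0], [0, 0, 0]], [0, [0, 0, 0], [0, 0, 0]], [0, [0, 0, 0], [0, 0, 0]], [0, [0, 0, 0], [0, 0, 0]], [0, [0, 0, 0], [0, 0, 0]], [0, [0, 0, 0], [0, 0, 0]], [0, [0, 0, 0], [0, 0, 0]]])

```text
time: 4.53
tool_pos: [449.0, 298.8, 103.7]
ee_rot: [3.142, 0.0, 0.079]
force: [-0.7, -0.9, 0.3]
width: 17.9
grasp_force: 35.0
```

```bash
python3 - <<'E'
from h import *
go([450,297.5,105],0.081); o=telemetry.get_obs();print(o['width'],o['grasp_force'],o['wrist_torque'])
E
```

```text
pos [449.  298.8 103.7] rot [3.1416e+00 1.0000e-04 7.9500e-02] t 4.53 F [-0.69 -0.85  0.31]
shift [ 0.8  1.3 -1.3]
turn deg [ 0.    0.   -0.09]
17.890856864738954 34.97594816610217 [-0.06190297  0.02031649 -0.04224734]
```

send_rows(rows=[[0, [0, 0, -5], [0, 0, 0]], [0, [0, 0, -12], [0, 0, 0]], [0, [0, 0, -20], [0, 0, 0]], [0, [0, 0, -22], [0, 0, 0]], [0, [0, 0, -20], [0, 0, 0.5]], [0, [-1, 15, 0], [0, 0, 0.6]], [0, [-2, 25, 0], [0, 0, 0]], [0, [-2, 30, 0], [0, 0, 0]], [0, [-2, 30, 0], [0, 0, 0]], [0, [-2, 30, 0], [0, 0, 0]], [0, [-2, 30, 0], [0, 0, 0]], [0, [-2, 30, 0], [0, 0, 0]], [0, [-2, 30, 0], [0, 0, 0]], [0, [-2, 30, 0], [0, 0, 0]], [0, [-2, 25, 0], [0, 0, 0]], [0, [-1, 15, 0], [0, 0, 0]], [0, [0, 6, 0], [0, 0, 0]], [0, [0, 0, 0], [0, 0, 0]], [0, [0, 0, 0], [0, 0, 0]], [0, [0, 0, 0], [0, 0, 0]]])

```text
time: 6.2
tool_pos: [447.1, 3.0, 182.9]
ee_rot: [-3.141, -0.0, 0.061]
force: [-0.1, 0.5, -0.8]
width: 18.1
grasp_force: 35.0
```

```bash
python3 - <<'E'
from h import *
go([450,2,129],0.06); o=telemetry.get_obs();print(o['width'],o['grasp_force'])
for n in ("scene","top"):
    p,d=optics.get_image(n); np.savez(f'pics/{n}1.npz',p=p,d=d)
    q=p[:,:,::-1]
    q=q[150:400,230:520] if n=='scene' else q[20:260,180:400]
    if n=='scene': cv2.imwrite('pics/s1.png',cv2.resize(q,None,fx=2.4,fy=2.4,interpolation=cv2.INTER_CUBIC))
    else: cv2.imwrite('pics/t1.png',cv2.resize(q,None,fx=2.5,fy=2.5,interpolation=cv2.INTER_CUBIC))
E
```

```text
pos [447.1   3.  182.9] rot [-3.1413e+00 -1.0000e-04  6.1200e-02] t 6.2 F [-0.11  0.5  -0.84]
shift [ 2.9  1.2 53.9]
turn deg [-0.02 -0.01  0.07]
18.128434508970486 34.97583568096161
```

View pics/s1.png

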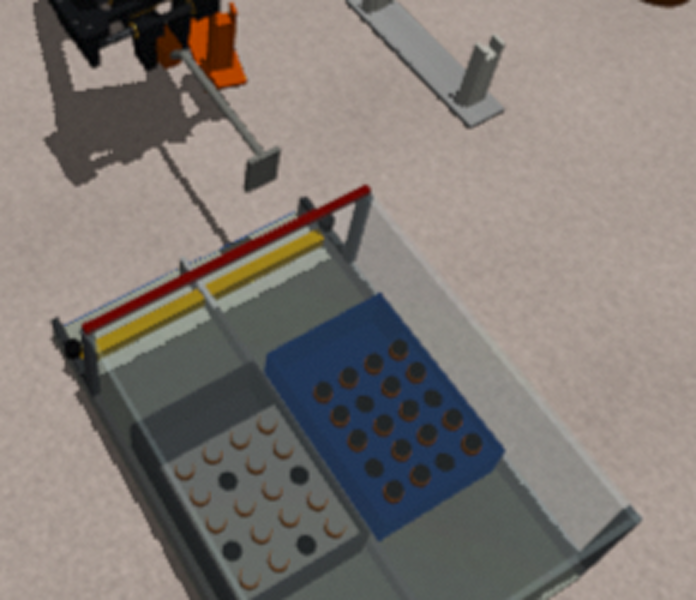

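View pics/t1.png

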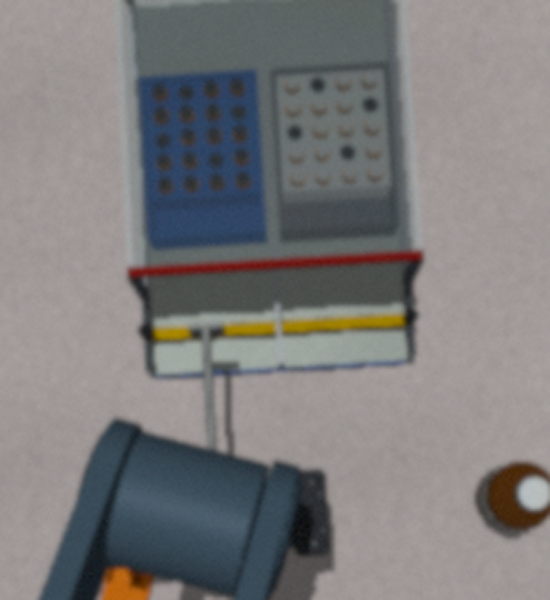

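The hook hangs straight; its blade is at top px ~(263,152) / scene ~(339,219). The blue tray's front edge in top runs from ~(240.4,118.8) to (286.8,116.4); in scene its front corners are ~(388,273) and (341,298).

```bash
python3 - <<'E'
from h import *
for a in ((240.4,118.8),(286.8,116.4)): print('top',[ray('top',*a,z).round(1)[:2].tolist() for z in (57,12)])
print('top rackline',[ray('top',180+x/2.5,20+y/2.5,z).round(1)[:2].tolist() for x,y,z in ((155,207,57),(262,203,57),(151,222,57))])
for a in ((388,273),(341,298)): print('scene',[ray('scene',*a,z).round(1)[:2].tolist() for z in (57,12)])
for n in ('scene','top'):
    f=np.load(f'pics/{n}1.npz'); P,u,v=world(n,f['d'],f['d']>0)
    k=(P[:,0]>520)&(P[:,0]<640)&(P[:,1]>-10)&(P[:,1]<40)&(P[:,2]>110)&(P[:,2]<185)
    print(n,k.sum(),pct(P[k]),axis(P[k])[:2]); q=P[k]; b=q[q[:,0]>606]; print(len(b),b.mean(0),pct(b))
f=np.load('pics/top1.npz')['p'][60:125,255]; print([(i+60,r.tolist()) for i,r in enumerate(f)][::2])
E
```

```text
top [[710.5, 70.0], [722.1, 75.4]]
top [[716.0, -41.5], [727.8, -40.8]]
top rackline [[749.6, 66.4], [753.1, -36.7], [734.9, 70.2]]
scene [[722.0, 72.9], [704.0, 93.3]]
scene [[728.4, -40.3], [710.8, -26.1]]
scene 356 [[521.7, -3.4, 123.5], [614.4, 8.2, 161.2], [619.0, 26.7, 166.3]] (array([594.4,   9.4, 154.2]), np.float64(-176.77))
211 [616.04373584  10.55281949 147.9733193 ] [[606.3, -3.4, 122.4], [616.6, 10.2, 149.2], [619.2, 26.9, 165.8]]
top 226 [[522.0, -3.6, 126.6], [587.7, 8.1, 162.6], [617.0, 24.6, 167.1]] (array([581.6,   8.6, 159.9]), np.float64(-177.36))
81 [612.94614358   9.85945559 154.62516422] [[606.2, -4.0, 123.3], [612.6, 8.5, 162.1], [617.5, 25.4, 167.3]]
[(60, [45, 61, 87]), (62, [45, 59, 77]), (64, [46, 51, 54]), (66, [54, 53, 51]), (68, [60, 60, 65]), (70, [49, 65, 90]), (72, [44, 53, 64]), (74, [48, 51, 53]), (76, [60, 57, 54]), (78, [53, 62, 80]), (80, [44, 62, 86]), (82, [43, 51, 56]), (84, [46, 49, 53]), (86, [60, 56, 60]), (88, [51, 63, 89]), (90, [46, 58, 76]), (92, [47, 51, 55]), (94, [53, 51, 55]), (96, [60, 63, 73]), (98, [48, 69, 96]), (100, [44, 61, 89]), (102, [42, 61, 88]), (104, [45, 66, 98]), (106, [44, 68, 101]), (108, [47, 71, 101]), (110, [48, 71, 102]), (112, [48, 71, 102]), (114, [47, 65, 94]), (116, [45, 63, 89]), (118, [62, 76, 94]), (120, [93, 102, 105]), (122, [97, 105, 104]), (124, [100, 100, 98])]
```

send_rows(rows=[[0, [0, 0, 10], [0, 0, 0]], [0, [0, 0, 18], [0, 0, 0]], [0, [0, 0, 18], [0, 0, 0]], [0, [0, 0, 10], [0, 0, 0]], [0, [0, 0, 0], [0, 0, 0]], [0, [8, 0.5, 0], [0, 0, 0]], [0, [16, 0.5, 0], [0, 0, 0]], [0, [18, 0.5, 0], [0, 0, 0]], [0, [18, 0.5, 0], [0, 0, 0]], [0, [18, 0.5, 0], [0, 0, 0]], [0, [18, 0.5, 0], [0, 0, 0]], [0, [16, 0.5, 0], [0, 0, 0]], [0, [12, 0, 0], [0, 0, 0]], [0, [6, 0, 0], [0, 0, 0]], [0, [0, 0, 0], [0, 0, 0]], [0, [0, 0, 0], [0, 0, 0]], [0, [0, 0, 0], [0, 0, 0]]])

```text
time: 7.72
tool_pos: [576.5, 6.6, 126.7]
ee_rot: [-3.141, 0.001, 0.06]
force: [0.4, -0.7, -1.1]
width: 17.3
grasp_force: 35.0
```

```bash
python3 - <<'E'
from h import *
go([576.5,7.5,89.7],0.06)
p,d=optics.get_image('scene'); q=p[:,:,::-1][190:390,270:470]
cv2.imwrite('pics/s2.png',cv2.resize(q,None,fx=3,fy=3,interpolation=cv2.INTER_CUBIC))
E
```

```text
pos [576.5   6.6 126.7] rot [-3.1415e+00  6.0000e-04  6.0400e-02] t 7.72 F [ 0.43 -0.68 -1.11]
shift [ 0.1 -0.9 37. ]
turn deg [-0.01  0.04  0.03]
```

View pics/s2.png

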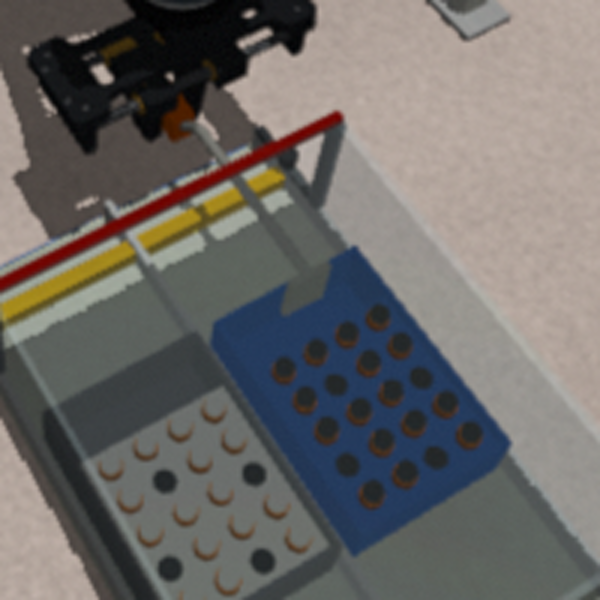

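The blade hangs over the tray's front pocket: lower edge at crop (283,312)–(322,293), i.e. scene ~(371,291).

```bash
python3 - <<'E'
from h import *
print(ray('scene',371,291,67), ray('scene',270+283/3,190+312/3,67),ray('scene',270+322/3,190+293/3,67))
E
```

```text
[745.03298769  16.59207919  67.        ] [744.8466688    1.52392722  67.        ] [744.31740999  31.59228902  67.        ]
```

send_rows(rows=[[0, [0, 0, 5], [0, 0, 0]], [0, [0, 0, 8], [0, 0, 0]], [0, [0, 0, 8], [0, 0, 0]], [0, [0, 0, 4], [0, 0, 0]], [0, [0, 0, 0], [0, 0, 0]]])

```text
time: 8.18
tool_pos: [575.8, 6.6, 99.8]
ee_rot: [-3.141, 0.003, 0.06]
force: [-0.5, -0.7, -1.6]
width: 17.5
grasp_force: 35.0
```

send_rows(rows=[[0, [0, 0, 5], [0, 0, 0]], [0, [0, 0, 5], [0, 0, 0]], [0, [0, 0, 2], [0, 0, 0]], [0, [0, 0, 0], [0, 0, 0]], [0, [0, 0, 0], [0, 0, 0]]])

```text
time: 8.6
tool_pos: [577.0, 6.5, 89.6]
ee_rot: [-3.142, 0.0, 0.06]
force: [0.3, -0.6, -1.9]
width: 17.7
grasp_force: 35.0
```

```bash
python3 - <<'E'
from h import *
go([576.5,7.5,89.7],0.06)
E
```

```text
pos [577.    6.5  89.6] rot [-3.1415e+00  2.0000e-04  6.0300e-02] t 8.6 F [ 0.25 -0.61 -1.85]
shift [-0.5 -1.1 -0.1]
turn deg [-0.    0.01  0.02]
```

send_rows(rows=[[0, [-2, 0, 0], [0, 0, 0]], [0, [-4, 0, 0], [0, 0, 0]], [0, [-3, 0, 0], [0, 0, 0]], [0, [-2, 0, 0], [0, 0, 0]], [0, [-1, 0, 0], [0, 0, 0]], [0, [-1, 0, 0], [0, 0, 0]], [0, [-1, 0, 0], [0, 0, 0]], [0, [-1, 0, 0], [0, 0, 0]], [0, [-1, 0, 0], [0, 0, 0]], [0, [-1, 0, 0], [0, 0, 0]], [0, [-1, 0, 0], [0, 0, 0]], [0, [-1, 0, 0], [0, 0, 0]]])

```text
time: 9.6
tool_pos: [558.4, 5.3, 89.9]
ee_rot: [3.141, -0.001, 0.06]
force: [2.5, 0.6, -1.7]
width: 17.8
grasp_force: 35.0
```

send_rows(rows=[[0, [-1.5, 0, 0], [0, 0, 0]], [0, [-1.5, 0, 0], [0, 0, 0]], [0, [-1.5, 0, 0], [0, 0, 0]], [0, [-1.5, 0, 0], [0, 0, 0]], [0, [-1.5, 0, 0], [0, 0, 0]], [0, [-1.5, 0, 0], [0, 0, 0]]])

```text
time: 10.1
tool_pos: [549.0, 4.8, 89.7]
ee_rot: [3.142, -0.0, 0.06]
force: [3.4, 0.3, -1.6]
width: 17.7
grasp_force: 35.0
```

send_rows(rows=[[0, [-2, 0, 0], [0, 0, 0]], [0, [-2, 0, 0], [0, 0, 0]], [0, [-2, 0, 0], [0, 0, 0]], [0, [-2, 0, 0], [0, 0, 0]], [0, [-2, 0, 0], [0, 0, 0]], [0, [-2, 0, 0], [0, 0, 0]], [0, [-2, 0, 0], [0, 0, 0]], [0, [-2, 0, 0], [0, 0, 0]], [0, [-2, 0, 0], [0, 0, 0]], [0, [-2, 0, 0], [0, 0, 0]], [0, [-2, 0, 0], [0, 0, 0]], [0, [-2, 0, 0], [0, 0, 0]], [0, [-2, 0, 0], [0, 0, 0]], [0, [-2, 0, 0], [0, 0, 0]], [0, [-2, 0, 0], [0, 0, 0]], [0, [-2, 0, 0], [0, 0, 0]], [0, [-2, 0, 0], [0, 0, 0]], [0, [-2, 0, 0], [0, 0, 0]], [0, [-2, 0, 0], [0, 0, 0]], [0, [-2, 0, 0], [0, 0, 0]]])

```text
time: 11.77
tool_pos: [509.0, 2.3, 89.7]
ee_rot: [-3.142, 0.0, 0.06]
force: [2.2, 0.2, -1.9]
width: 17.6
grasp_force: 35.0
```

```bash
python3 - <<'E'
from h import *
go([500,2,89.7],0.06)
p,d=optics.get_image('scene'); q=p[:,:,::-1][190:390,270:470]
cv2.imwrite('pics/s3.png',cv2.resize(q,None,fx=3,fy=3,interpolation=cv2.INTER_CUBIC))
E
```

```text
pos [509.    2.3  89.7] rot [-3.1416  0.      0.0603] t 11.77 F [ 2.17  0.19 -1.9 ]
shift [-9.  -0.2  0. ]
turn deg [-0.    0.    0.02]
```

View pics/s3.png

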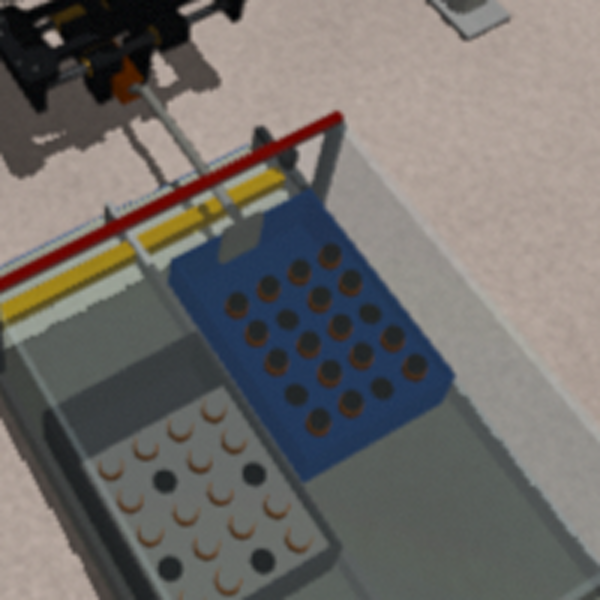

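The tray's front edge (crop (172,265)–(315,193)) approaches the yellow bar, with roughly 25–30 mm to go.

send_rows(rows=[[0, [-2, 0, 0], [0, 0, 0]], [0, [-2, 0, 0], [0, 0, 0]], [0, [-2, 0, 0], [0, 0, 0]], [0, [-2, 0, 0], [0, 0, 0]], [0, [-2, 0, 0], [0, 0, 0]], [0, [-2, 0, 0], [0, 0, 0]], [0, [-2, 0, 0], [0, 0, 0]], [0, [-2, 0, 0], [0, 0, 0]]])

```text
time: 12.48
tool_pos: [493.0, 1.4, 89.7]
ee_rot: [3.142, -0.0, 0.06]
force: [2.6, 0.7, -0.9]
width: 17.4
grasp_force: 35.0
```

send_rows(rows=[[0, [-1, 0, 0], [0, 0, 0]], [0, [-1, 0, 0], [0, 0, 0]], [0, [-1, 0, 0], [0, 0, 0]], [0, [-1, 0, 0], [0, 0, 0]]])

```text
time: 12.82
tool_pos: [489.2, 1.1, 89.7]
ee_rot: [-3.142, -0.0, 0.06]
force: [1.9, 0.0, -1.6]
width: 17.9
grasp_force: 35.0
```

send_rows(rows=[[0, [-1, 0, 0], [0, 0, 0]], [0, [-1, 0, 0], [0, 0, 0]], [0, [-1, 0, 0], [0, 0, 0]]])

```text
time: 13.07
tool_pos: [486.2, 1.0, 89.7]
ee_rot: [3.142, 0.0, 0.06]
force: [2.6, 0.1, -1.5]
width: 17.4
grasp_force: 35.0
```

send_rows(rows=[[0, [-1, 0, 0], [0, 0, 0]], [0, [-1, 0, 0], [0, 0, 0]]])

```text
time: 13.23
tool_pos: [484.2, 0.8, 89.7]
ee_rot: [-3.142, -0.0, 0.06]
force: [2.9, -0.5, -0.7]
width: 17.4
grasp_force: 35.0
```

send_rows(rows=[[0, [-0.7, 0, 0], [0, 0, 0]], [0, [-0.7, 0, 0], [0, 0, 0]], [0, [-0.6, 0, 0], [0, 0, 0]]])

```text
time: 13.48
tool_pos: [482.2, 0.7, 89.7]
ee_rot: [3.142, -0.0, 0.06]
force: [2.1, -0.4, -1.0]
width: 17.8
grasp_force: 35.0
```

send_rows(rows=[[0, [-0.5, 0, 0], [0, 0, 0]], [0, [-0.5, 0, 0], [0, 0, 0]]])

```text
time: 13.65
tool_pos: [481.2, 0.7, 89.7]
ee_rot: [-3.142, -0.0, 0.06]
force: [3.1, 0.9, -1.0]
width: 17.4
grasp_force: 35.0
```

send_rows(rows=[[0, [-0.5, 0, 0], [0, 0, 0]], [0, [-0.5, 0, 0], [0, 0, 0]]])

```text
time: 13.82
tool_pos: [480.3, 0.6, 89.7]
ee_rot: [3.142, -0.0, 0.06]
force: [2.7, 0.3, -0.9]
width: 17.6
grasp_force: 35.0
```

send_rows(rows=[[0, [-0.5, 0, 0], [0, 0, 0]], [0, [-0.5, 0, 0], [0, 0, 0]]])

```text
time: 13.98
tool_pos: [479.4, 0.5, 89.8]
ee_rot: [3.141, -0.0, 0.06]
force: [3.7, 0.1, -1.0]
width: 17.9
grasp_force: 35.0
```

send_rows(rows=[[0, [-0.5, 0, 0], [0, 0, 0]], [0, [-0.5, 0, 0], [0, 0, 0]]])

```text
time: 14.15
tool_pos: [478.4, 0.4, 89.8]
ee_rot: [3.141, -0.001, 0.06]
force: [3.1, -0.2, -2.1]
width: 17.4
grasp_force: 35.0
```

send_rows(rows=[[0, [-0.5, 0, 0], [0, 0, 0]], [0, [-0.5, 0, 0], [0, 0, 0]]])

```text
time: 14.32
tool_pos: [477.5, 0.4, 89.8]
ee_rot: [3.141, -0.001, 0.06]
force: [4.0, -0.5, -0.5]
width: 17.3
grasp_force: 35.0
```

send_rows(rows=[[0, [-0.5, 0, 0], [0, 0, 0]], [0, [-0.5, 0, 0], [0, 0, 0]]])

```text
time: 14.48
tool_pos: [476.5, 0.3, 89.9]
ee_rot: [3.141, -0.001, 0.06]
force: [5.0, -0.5, -1.1]
width: 17.4
grasp_force: 35.0
```

send_rows(rows=[[0, [-0.4, 0, 0], [0, 0, 0]], [0, [0, 0, 0], [0, 0, 0]]])

```text
time: 14.65
tool_pos: [476.2, 0.3, 89.9]
ee_rot: [3.141, -0.001, 0.06]
force: [6.1, 0.7, -1.5]
width: 17.9
grasp_force: 35.0
```

send_rows(rows=[[0, [-0.4, 0, 0], [0, 0, 0]], [0, [0, 0, 0], [0, 0, 0]]])

```text
time: 14.82
tool_pos: [476.2, 0.2, 90.1]
ee_rot: [3.141, -0.002, 0.06]
force: [6.0, 0.3, -2.2]
width: 18.1
grasp_force: 35.0
```

send_rows(rows=[[0, [-0.4, 0, 0], [0, 0, 0]], [0, [0, 0, 0], [0, 0, 0]]])

```text
time: 14.98
tool_pos: [476.1, 0.1, 90.2]
ee_rot: [3.141, -0.003, 0.06]
force: [7.4, 1.0, -2.3]
width: 17.6
grasp_force: 35.0
```

send_rows(rows=[[0, [-0.4, 0, 0], [0, 0, 0]], [0, [0, 0, 0], [0, 0, 0]]])

```text
time: 15.15
tool_pos: [476.0, 0.1, 90.3]
ee_rot: [3.141, -0.003, 0.06]
force: [7.8, 0.5, -2.2]
width: 17.6
grasp_force: 35.0
```

send_rows(rows=[[0, [-0.3, 0, 0], [0, 0, 0]], [0, [0, 0, 0], [0, 0, 0]], [0, [0, 0, 0], [0, 0, 0]], [0, [0, 0, 0], [0, 0, 0]], [0, [0, 0, 0], [0, 0, 0]], [0, [0, 0, 0], [0, 0, 0]], [0, [0, 0, 0], [0, 0, 0]], [0, [0, 0, 0], [0, 0, 0]]])

```text
time: 15.82
tool_pos: [476.0, 0.0, 90.5]
ee_rot: [3.141, -0.004, 0.06]
force: [8.6, 0.8, -2.9]
width: 17.8
grasp_force: 35.0
```

```bash
python3 - <<'E'
from h import *
go([476,0,90],0.06)
E
```

```text
pos [476.    0.   90.5] rot [ 3.1408 -0.004   0.0602] t 15.82 F [ 8.59  0.79 -2.92]
shift [-0.   0.   0.5]
turn deg [ 0.05 -0.23  0.01]
```

send_rows(rows=[[0, [0.7, 0, 0], [0, 0, 0]], [0, [0.7, 0, 0], [0, 0, 0]], [0, [0.7, 0, 0], [0, 0, 0]], [0, [1, 0, 0], [0, 0, 0]], [0, [1, 0, 0], [0, 0, 0]], [0, [2, 0, 0], [0, 0, 0]], [0, [3, 0, 0], [0, 0, 0]], [0, [2, 0, 0], [0, 0, 0]], [0, [0, 0, 0], [0, 0, 0]], [0, [0, 0, 0], [0, 0, 0]]])

```text
time: 16.65
tool_pos: [485.5, 1.0, 89.6]
ee_rot: [-3.142, 0.0, 0.06]
force: [-0.6, 0.7, -1.8]
width: 17.3
grasp_force: 35.0
```

```bash
python3 - <<'E'
from h import *
go([476,0,180],0.06)
E
```

```text
pos [485.5   1.   89.6] rot [-3.1415e+00  3.0000e-04  6.0400e-02] t 16.65 F [-0.6   0.71 -1.82]
shift [ -9.5   0.4 -90.4]
turn deg [-0.    0.02  0.02]
```

send_rows(rows=[[0, [-2, 0, 0], [0, 0, 0]], [0, [0, 0, -4], [0, 0, 0]], [0, [0, 0, -8], [0, 0, 0]], [0, [0, 0, -10], [0, 0, 0]], [0, [0, 0, -12], [0, 0, 0]], [0, [-4, 0, -16], [0, 0, 0]], [0, [-8, 0, -18], [0, 0, 0]], [0, [-10, 0, -16], [0, 0, 0]], [0, [-8, 0, -8], [0, 0, 0]], [0, [0, 0, 0], [0, 0, 0]], [0, [0, 0, 0], [0, 0, 0]]])

```text
time: 17.57
tool_pos: [454.0, -1.1, 183.0]
ee_rot: [3.141, -0.003, 0.06]
force: [0.3, -0.1, -2.0]
width: 17.4
grasp_force: 35.0
```

```bash
python3 - <<'E'
from h import *
go([449,298.8,180],0.0795)
p,d=optics.get_image('scene'); q=p[:,:,::-1][100:350,250:500]
cv2.imwrite('pics/s4.png',cv2.resize(q,None,fx=2.4,fy=2.4,interpolation=cv2.INTER_CUBIC))
E
```

```text
pos [454.   -1.1 183. ] rot [ 3.1407e+00 -2.7000e-03  6.0100e-02] t 17.57 F [ 0.28 -0.12 -2.03]
shift [  13.  -299.7    2.7]
turn deg [ 0.05 -0.16 -1.11]
```

View pics/s4.png

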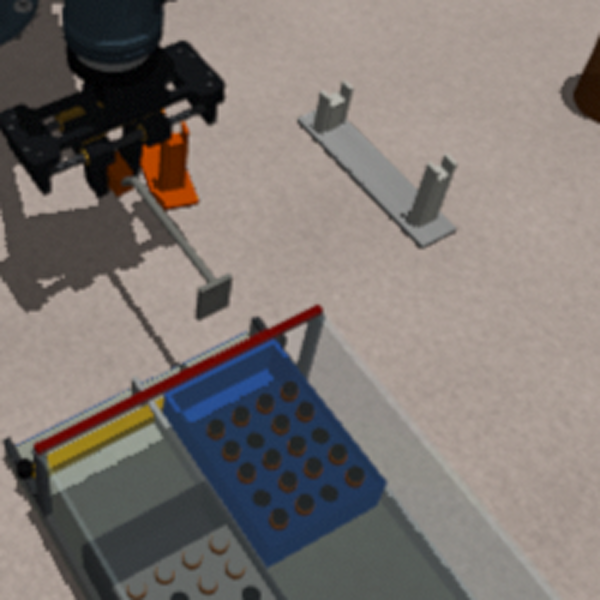

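The tray sits against the bar (crop ~(225,370)) and the hook is clear. Going back over the stand.

send_rows(rows=[[0, [1, -15, 0], [0, 0, -0.5]], [0, [1, -25, 0], [0, 0, -0.6]], [0, [1, -30, 0], [0, 0, 0]], [0, [1, -30, 0], [0, 0, 0]], [0, [1, -30, 0], [0, 0, 0]], [0, [2, -30, 0], [0, 0, 0]], [0, [2, -30, 0], [0, 0, 0]], [0, [2, -30, 0], [0, 0, 0]], [0, [2, -30, 0], [0, 0, 0]], [0, [2, -25, 0], [0, 0, 0]], [0, [2, -15, 0], [0, 0, 0]], [0, [0, -8, 0], [0, 0, 0]], [0, [0, 0, 0], [0, 0, 0]], [0, [0, 0, 0], [0, 0, 0]], [0, [0, 0, 0], [0, 0, 0]]])

```text
time: 18.87
tool_pos: [447.2, 296.5, 181.2]
ee_rot: [3.141, 0.001, 0.079]
force: [-0.2, -0.0, -0.5]
width: 17.0
grasp_force: 35.0
```

```bash
python3 - <<'E'
from h import *
go([449,298.8,103.7],0.0795)
f0=np.load('pics/top.npz')['d']
for n,d in (('top',optics.get_image('top')[1]),('scene',optics.get_image('scene')[1])):
    P,u,v=world(n,d,d>0)
    z=telemetry.get_obs()['tool_pos'][2]-103.7
    k=(P[:,0]>500)&(P[:,0]<612)&(P[:,1]>280)&(P[:,1]<345)&(abs(P[:,2]-z-84)<9)
    a=axis(P[k]); print(n,'now',k.sum(),a[:2],'slope',np.polyfit(P[k,0],P[k,2]-z,1))
    d0=np.load(f'pics/{n}.npz')['d']; P,u,v=world(n,d0,d0>0)
    k=(P[:,0]>500)&(P[:,0]<612)&(P[:,1]>280)&(P[:,1]<345)&(abs(P[:,2]-84)<9)
    a=axis(P[k]); print(n,'rest',k.sum(),a[:2],'slope',np.polyfit(P[k,0],P[k,2],1))
E
```

```text
pos [447.2 296.5 181.2] rot [3.141e+00 1.000e-03 7.890e-02] t 18.87 F [-0.23 -0.02 -0.46]
shift [ 2.  -2.2 77.5]
turn deg [ 0.04  0.06 -0.04]
top now 205 (array([556.6, 301.9, 160.7]), np.float64(-175.1)) slope [-4.85009095e-03  8.55566019e+01]
top rest 232 (array([554.9, 303.3,  83.3]), np.float64(-175.51)) slope [-1.00325078e-04  8.33637056e+01]
scene now 181 (array([557.8, 302. , 161.1]), np.float64(-175.77)) slope [1.15358315e-03 8.25380272e+01]
scene rest 225 (array([555.6, 303.5,  84.1]), np.float64(-175.44)) slope [-5.32883901e-03  8.70880847e+01]
```

send_rows(rows=[[0, [2, -2.2, 8], [0, 0, 0]], [0, [0, 0, 16], [0, 0, 0]], [0, [0, 0, 16], [0, 0, 0]], [0, [0, 0, 8], [0, 0, 0]], [0, [0, 0, 0], [0, 0, 0]], [0, [0, 0, 0], [0, 0, 0]], [0, [0, 0, 0], [0, 0, 0]]])

```text
time: 19.55
tool_pos: [449.7, 299.8, 134.3]
ee_rot: [-3.141, -0.001, 0.079]
force: [0.4, -0.0, -0.7]
width: 17.6
grasp_force: 35.0
```

```bash
python3 - <<'E'
from h import *
go([449,298.8,103.7],0.0795)
E
```

```text
pos [449.7 299.8 134.3] rot [-3.1413e+00 -1.0000e-03  7.9300e-02] t 19.55 F [ 0.43 -0.01 -0.72]
shift [-0.8  1.  30.6]
turn deg [-0.02 -0.06 -0.01]
```

send_rows(rows=[[0, [-0.8, 1, 4], [0, 0, 0]], [0, [0, 0, 7], [0, 0, 0]], [0, [0, 0, 6], [0, 0, 0]], [0, [0, 0, 5], [0, 0, 0]], [0, [0, 0, 4], [0, 0, 0]], [0, [0, 0, 0], [0, 0, 0]], [0, [0, 0, 0], [0, 0, 0]]])

```text
time: 20.13
tool_pos: [448.2, 298.6, 107.3]
ee_rot: [3.141, 0.001, 0.08]
force: [0.5, -0.7, -1.5]
width: 17.4
grasp_force: 35.0
```

send_rows(rows=[[0, [0, 0, 1.5], [0, 0, 0]], [0, [0, 0, 1.5], [0, 0, 0]], [0, [0, 0, 1], [0, 0, 0]], [0, [0, 0, 0], [0, 0, 0]], [0, [0, 0, 0], [0, 0, 0]]])

```text
time: 20.55
tool_pos: [448.5, 298.7, 103.8]
ee_rot: [-3.142, -0.0, 0.08]
force: [-1.3, -0.7, -1.4]
width: 17.5
grasp_force: 35.0
```

```bash
python3 - <<'E'
from h import *
go([449,298.8,103.7],0.0795)
E
```

```text
pos [448.5 298.7 103.8] rot [-3.1415e+00 -3.0000e-04  7.9500e-02] t 20.55 F [-1.27 -0.71 -1.41]
shift [ 0.5 -0.   0.1]
turn deg [-0.   -0.01  0.  ]
```

send_rows(rows=[[0.25, [0, 0, 0.2], [0, 0, 0]], [0.3, [0, 0, 0], [0, 0, 0]], [0.4, [0, 0, 0], [0, 0, 0]], [0.6, [0, 0, 0], [0, 0, 0]], [0.8, [0, 0, 0], [0, 0, 0]], [1, [0, 0, 0], [0, 0, 0]], [1, [0, 0, 0], [0, 0, 0]], [1, [0, 0, 0], [0, 0, 0]], [1, [0, 0, 0], [0, 0, 0]], [1, [0, 0, 0], [0, 0, 0]], [1, [0, 0, 0], [0, 0, 0]], [1, [0, 0, 0], [0, 0, 0]], [1, [0, 0, -4], [0, 0, 0]], [1, [0, 0, -10], [0, 0, 0]], [1, [0, 0, -20], [0, 0, 0]], [1, [0, 0, -30], [0, 0, 0]], [1, [0, 0, -30], [0, 0, 0]], [1, [0, 0, -10], [0, 0, 0]], [1, [0, 0, 0], [0, 0, 0]], [1, [0, 0, 0], [0, 0, 0]]])

```text
time: 22.22
tool_pos: [448.5, 298.7, 207.9]
ee_rot: [-3.141, -0.001, 0.08]
force: [-0.5, 0.6, -0.5]
width: 88.3
grasp_force: 0.0
```

```bash
python3 - <<'E'
from h import *
p,d=optics.get_image('scene'); q=p[:,:,::-1][80:330,250:500]
cv2.imwrite('pics/s5.png',cv2.resize(q,None,fx=2.4,fy=2.4,interpolation=cv2.INTER_CUBIC))
P,u,v=world('scene',d,d>0)
k=(P[:,0]>500)&(P[:,0]<612)&(P[:,1]>280)&(P[:,1]<345)&(abs(P[:,2]-84)<9)
a=axis(P[k]); print(k.sum(),a[:2],'slope',np.polyfit(P[k,0],P[k,2],1))
E
```

```text
231 (array([556.2, 303.8,  84. ]), np.float64(-175.34)) slope [-8.39875933e-03  8.86670411e+01]
```

View pics/s5.png

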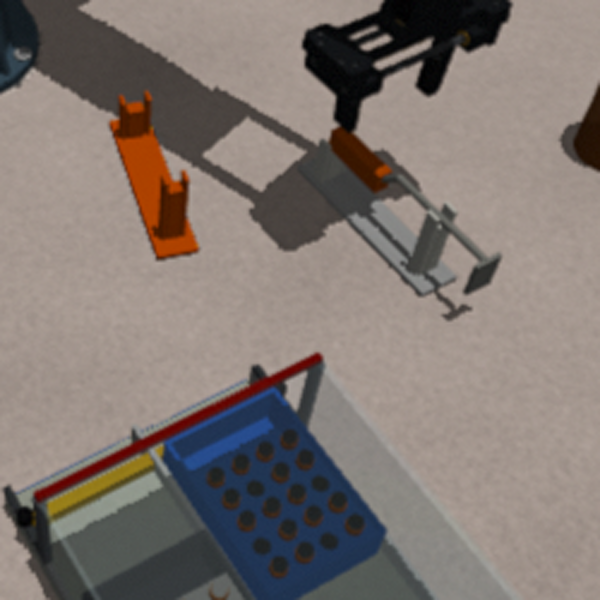

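The hook is seated on its stand (handle at crop (360,160), blade at (482,275)), and the tray is against the bar.

```bash
python3 -c "
from plant import job_done; print(job_done())"
```

```text
the job is handed in; nothing more can be done
None
```

I handed the job in at about 22 s. The hook dragged the blue tray against the stop bar until it was fully home and held about 8.6 N for over half a second. In the last picture the tray rests against the bar and the hook is back on its stand, released. The hand-in returned no verdict.

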